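# Seat a keyed drive shaft in a chucked pulley and hold it home

### The arm

A 6-joint arm with a two-finger parallel gripper is mounted at the origin on a cart in front of the work surface, level with it; the furniture and walls round the work are solid. World frame = base frame: x ahead of the robot, y to its left, z up, the work surface at z = 0. Lengths are in mm, angles in degrees, forces in N, time in s.
With the tool pointing down it reaches from about 350 to 850 mm from the base axis. Payload 8.1 kg.
Tool frame: the origin (TCP) lies at the very end of the fingers, on their centre line; the grasp point (between the pads) lies 19 mm behind it; z points along the fingers, y is the line along which they close (so a half turn about z gives the same grasp; the last joint's range is limited). The gripper opens to 85 mm and grips with 20 to 120 N. Pads are 22 mm wide; open, the fingers measure 114 mm over their backs; the gripper's body (76 mm by 85 mm) begins 54 mm behind the grasp point. The pads swing forward as they close: fully open they stand 13 mm farther back than shut.
Start: joints at [-76.513, 7.471, 85.268, -0, 87.261, -4.893], TCP at [189.216, -569.388, 231.292] pointing down, gripper open.
Joint ranges: [-169.43, 169.43], [-51.17, 129.36], [1.28, 143.12], [-76.62, 256.62], [0, 156.53], [-152.29, 152.29]. Speed limits (degrees/s): [136.94, 136.94, 159.86, 180, 180, 180].

### API

Orientations are given as [roll, pitch, yaw] about the fixed x, y, z axes, in that order (R = Rz(yaw) Ry(pitch) Rx(roll)).
In Python, from bench import status, viewer, job gives the robot as it stands.
- The arm moves only by the tool arm_command, never from a script. Its argument "targets" is a list that holds one entry, the list of rows, each a list of 7 numbers: the shift along the world's x, y, z in m, then the turn, a rotation vector about the world's x, y, z in rad, then the opening, from -1 (shut) to 1 (fully open). In form: [[[dx, dy, dz, rx, ry, rz, gripper], ...]]. A call has 1 to 10 rows; each row shifts and turns the commanded pose from where the row before left it; what a row does not reach is not made up. A row lasts 1/8 s, in which the tool goes at most 62.5 mm and 10.7 degrees, less where a joint would pass 70% of its speed; a pose out of reach is approached as far as the arm can. A call with a gripper value outside its range is refused whole. The fingers move at their own pace and stop on an object; "force" is the grip in N (left out, the last holds). Time passes only in rows, so rows that do not move let the fingers close. It gives the time, the measured TCP pose, the force, the opening and the grip force at its end, in the units of the state.
- status.sense(): the state, without advancing time (a new reading comes with each control period).
- viewer.snapshot(name): name is "side" or "top"; returns the picture (400x640x3 uint8, red, green, blue); there is no depth.
- viewer.camera_model(name): a dict with "vertical_fov" (degrees; the focal length in pixels is half the picture's height over the tangent of half this angle, whatever the lens; pixels are square), "cx", "cy" (the principal point, pixels), "xyz" and "attitude" of the camera in the world. Camera axes: x right, y down, z forward; pixel columns grow to the right and rows downward; lengths in mm; the calibration is good to about 2 mm. A picture is of the moment at which its call begins. camera_model takes no time and is no camera call.
- job.hand_in(): hands the job in; it is judged then, once.
The state is a dict: "time": time; "joint_pos": joint angles; "qd": joint speeds; "joint_efforts": joint torques, N m; "tool_pos": TCP position; "tcp_rot": TCP orientation; "ft_force": force on the tool from outside, world axes, zero at the start; "wrist_torque": the same for the moment, N m; "finger_gap": finger opening in mm; "grip_force": force on a finger pad.
Only numpy, scipy, OpenCV 4.12 (cv2) and the standard library are available. Lean on these libraries where they do the work, as an engineer would, in place of code of your own. Each camera call takes 0.05 s, during which the arm holds its last target. There are 200 camera calls.

### The job

First swing the bench chuck's lever clockwise (seen from above) until its three jaws grip the loose pulley's boss tightly. Then take the keyed shaft (bright steel, red stripe) from the wooden rack, put its tapered end into the pulley's bore, turn it until the key slips into the keyway and push it down, against the spring ejector in the chuck, until its collar sits fully home on the pulley. Finish while still gripping the shaft and holding it home with the jaws still tight, ready for the grub screw; leave the dark plain shaft in the rack and do not knock over or shift the other things.

Things in the scene. Friction and masses are not known exactly. Their poses are not given: they have to be found in the camera images.
- chuck: Fixed three-jaw bench chuck: dark flange 124 mm across, aluminium body 100 mm across, upper face 46 mm above the bench with a 22 mm hole in the middle. Origin: centre of its underside, on the vertical chuck axis; z up. Steel jaws 12 mm wide stand 13 mm (17 mm at their outer step) above the face at bearings 0, 120 and 240 degrees from the chuck's x axis.
- chuck_ring (a joint): Turn (rad) of the chuck's knurled ring with its lever: 0 = jaws fully open (20 mm off the axis), grows clockwise seen from above, stop at 1.25. The three jaws close together, 5 mm per rad: they meet the boss at about 0.8 and grip tightly from 0.9; about 1.0 is good. The ring rubs with 0.4 N m and stays where it is left; tightening takes up to 10 N at the lever.
- lever_grip (a point): On the upright round black grip at the end of the ring's lever: 14 mm in diameter, from 31 to 75 mm above the bench, its axis 95 mm from the chuck axis; this point is 58 mm above the bench. The steel rod that carries it lies 16 to 26 mm above the bench. It can turn freely between a gripper's fingers as the lever swings.
- jaw1: Chuck jaw at the chuck's x axis (bearing 0), steel, origin at the foot of its inner face.
- jaw2: Chuck jaw at bearing 120 degrees, origin at the foot of its inner face.
- jaw3: Chuck jaw at bearing 240 degrees, origin at the foot of its inner face.
- ejector (a joint): How far the brass spring pin (10 mm across) in the chuck's middle hole is pushed down (m). At 0 its top is 44 mm above the bench. The spring starts at about 4 N and adds 0.7 N per mm: about 10 N at 8 mm, where the shaft is home. It lifts the shaft if that is let go.
- pulley: Loose toothed aluminium pulley, 42 mm high, standing on the chuck face: lower boss 32 mm across and 22 mm high, above it the toothed rim with flanges 48 mm across. Origin: centre of its underside. Through bore 15.5 mm, with a keyway 7 mm wide, reaching 11.2 mm from the axis, along the whole height on the side of its x axis. About 0.14 kg.
- pulley_face (a point): Centre of the pulley's flat upper face, 42 mm above its origin; same axes as the pulley (x points to the keyway).
- keyed_shaft: Bright steel shaft 110 mm long, upright in one of the rack's holes. Origin: centre of its lower end; z up the shaft, x to the key. Lower part 14 mm across, its end tapered (4.5 mm long, to 8.4 mm). Brass key 5 mm wide, 16 to 44 mm above the end, to 9.7 mm from the axis. Collar 26 mm across, 52 to 58 mm; above it a round stem 16 mm across, to grip. Red stripe above the key. 0.17 kg.
- keyed_shaft_collar (a point): Centre of the underside of the keyed shaft's collar, 52 mm above its lower end; on the pulley's upper face when the shaft is home.
- plain_shaft: Dark shaft of the same sizes without key or stripe, in the rack's other hole. Not needed.
- rack: Fixed light wooden block 56 x 142 mm and 62 mm high on a dark steel foot plate 70 x 156 x 8 mm, its holes 22 mm wide and 57 mm deep, at 40 mm either side of its centre along its y axis. Origin: centre of its underside. The shafts' collars rest on its top.
- bottle: White flux bottle with a red cap, 35 mm across, 100 mm high, standing behind the chuck. Origin: centre of its underside. Not needed.
- tin: Small round blue and white tin, 33 mm across, 16 mm high. Origin: centre of its underside. Not needed.
- screwdriver: Screwdriver with a red handle, 146 mm long, lying between robot and chuck. Not needed.

How it is judged:
By the outcome, as a careful person would: the job done as asked, in the order asked, and still so for the second after the job is handed in, while the arm keeps its last pose, push and grip.
It also fails if it takes over 62 s, if anything falls off the work surface, if the arm or the gripper's body presses on something with over 40 N, if the wrist force passes 120 N, or if a joint passes its speed limit or range.

## Working session

There is one attempt and no reset: what is moved stays moved. The work goes in short steps, Python scripts to look and compute and a tool call to move; the robot and the scene stay as the last step left them, time stands still between calls to the robot, and variables do not carry over. Pictures are saved under pics/ and viewed, at most 10 in all, crops included, and the job is handed in when it is done.

Besides the shell and the picture viewer there is one more tool, called after ">>>" by a JSON object that holds its "method" and its "body". arm_command: Moves the arm, as the interface text tells. Its arguments: {"type":"object","properties":{"targets":{"type":"array"},"force":{"type":"number"}},"required":["targets"]}

```bash
mkdir -p pics; ls
python3 - <<'E'
from bench import status, viewer
import cv2
for n in("side","top"):
    im=viewer.snapshot(n); cv2.imwrite(f"pics/{n}0.png",cv2.cvtColor(im,cv2.COLOR_RGB2BGR)); print(n,viewer.camera_model(n))
    
s=status.sense(); print(s)
a=[cv2.imread(f"pics/{n}0.png") for n in("side","top")]
E
```

```text
pics
side {'vertical_fov': 49.12201530929739, 'cx': 309.47166747334677, 'cy': 202.7147112408309, 'xyz': array([ 628.48951121, -635.67754992,  753.70206336]), 'attitude': array([-141.51382827,    0.44498274,   11.84705553])}
top {'vertical_fov': 54.93455755014509, 'cx': 319.95204385611197, 'cy': 206.2071441590924, 'xyz': array([ 352.21631112, -132.71492378,  934.07143073]), 'attitude': array([-167.87670109,    0.3327752 ,  -95.05086351])}
{'time': 0.1, 'joint_pos': array([-7.65122009e+01,  7.51210411e+00,  8.53255883e+01, -2.51846970e-03,
        8.72626498e+01, -4.89337514e+00]), 'qd': array([-0.00449518, -0.03286037, -0.05093218, -0.0942422 , -0.07867778,
        0.04037191]), 'joint_efforts': array([ 7.10340155e-04, -5.70955753e+01, -5.01940119e+01, -2.15183236e-04,
        8.21196445e-03,  8.98583608e-07]), 'tool_pos': array([ 189.08261475, -568.87595504,  230.31112687]), 'tcp_rot': array([-1.79899809e+02, -6.05315093e-03,  1.83812915e+01]), 'ft_force': array([-0.24960826,  0.80639753,  0.82451217]), 'wrist_torque': array([-0.01111884,  0.04443379,  0.02834986]), 'grip_force': 0.0, 'finger_gap': 85.57438752094669}
```

View pics/side0.png

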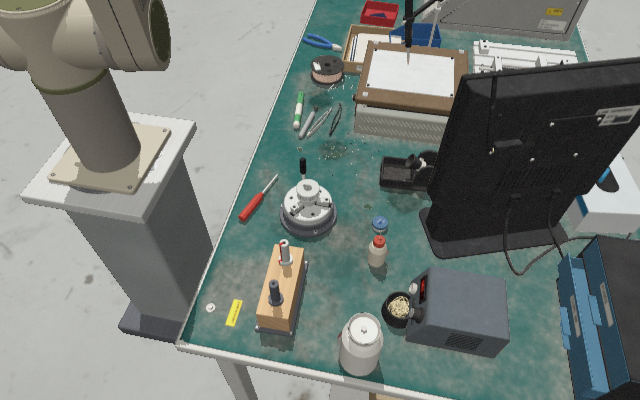

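View pics/top0.png

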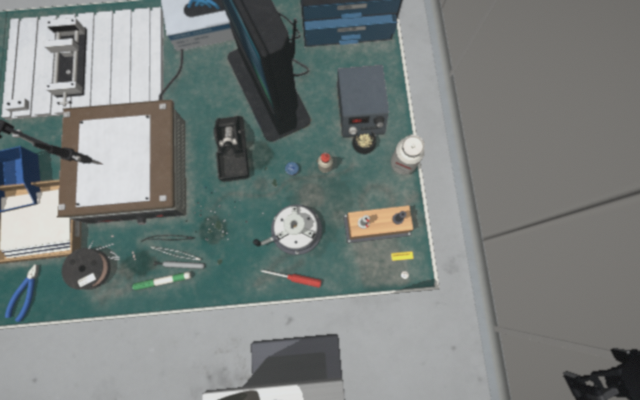

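The side view shows the chuck at about (308,205), its lever grip at (303,165) and the keyed shaft at (284,250). In the top view the chuck is at (297,228), the lever at (257,242) and the rack at (380,222). I'll enlarge both.

```bash
cat > h.py <<'E'
import numpy as np, cv2
from scipy.spatial.transform import Rotation as R
from bench import status, viewer
def cam(n):
    m=viewer.camera_model(n); f=200/np.tan(np.radians(m['vertical_fov']/2))
    return f,m['cx'],m['cy'],np.array(m['xyz']),R.from_euler('xyz',m['attitude'],degrees=True).as_matrix()
def proj(n,p):
    f,cx,cy,c,A=cam(n); q=(np.atleast_2d(p)-c)@A
    return np.c_[cx+f*q[:,0]/q[:,2],cy+f*q[:,1]/q[:,2]]
def back(n,uv,z):
    f,cx,cy,c,A=cam(n); d=A@np.array([(uv[0]-cx)/f,(uv[1]-cy)/f,1]); return c+d*(z-c[2])/d[2]
def crop(n,x0,y0,w,h,k,out,im=None):
    if im is None: im=cv2.cvtColor(viewer.snapshot(n),cv2.COLOR_RGB2BGR)
    c=cv2.resize(im[y0:y0+h,x0:x0+w],None,fx=k,fy=k,interpolation=cv2.INTER_CUBIC)
    for i in range(0,w,10): cv2.putText(c,str(x0+i),(i*k,9),0,.33,(0,255,255),1); cv2.line(c,(i*k,10),(i*k,14),(0,255,255),1)
    for j in range(0,h,10): cv2.putText(c,str(y0+j),(0,j*k+4),0,.33,(0,255,255),1)
    if out: cv2.imwrite(out,c)
    return c
def tcp(): s=status.sense(); return s['time'],s['tool_pos'].round(1),s['tcp_rot'].round(2),s['ft_force'].round(1),round(s['finger_gap'],1),s['joint_pos'].round(1)
E
python3 - <<'E'
from h import *
s=cv2.imread('pics/side0.png');t=cv2.imread('pics/top0.png')
a=crop('side',250,150,100,100,6,None,s);
cv2.imwrite('pics/s1.png',np.hstack([crop('side',270,150,70,90,6,None,s),crop('side',250,235,60,90,6,None,s)]))
cv2.imwrite('pics/t1.png',crop('top',245,195,180,62,4,None,t)) if 0 else cv2.imwrite('pics/t1.png',np.vstack([crop('top',245,195,85,60,8,None,t)[:,:680]]+[np.pad(crop('top',340,200,80,42,8,None,t),((0,0),(0,40),(0,0)))])[:600] if 0 else np.vstack([crop('top',245,198,85,58,6,None,t),crop('top',340,200,85,42,6,None,t)]))
E
```

```text
(no output)
```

View pics/s1.png

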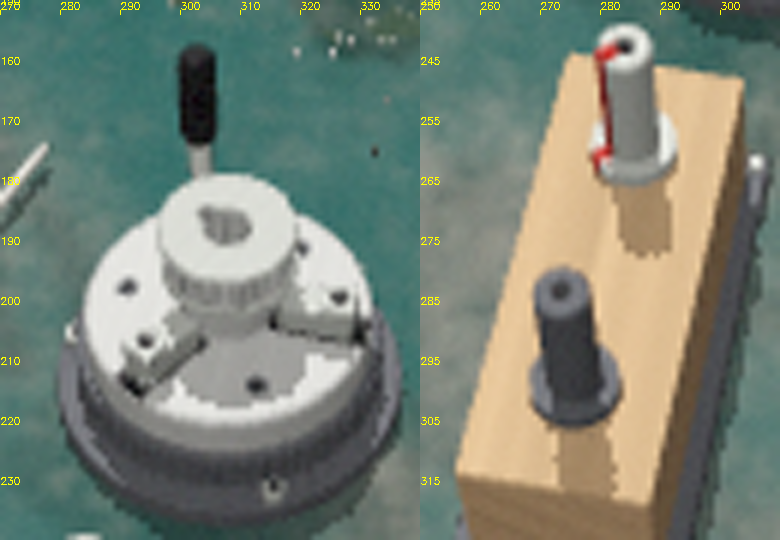

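View pics/t1.png

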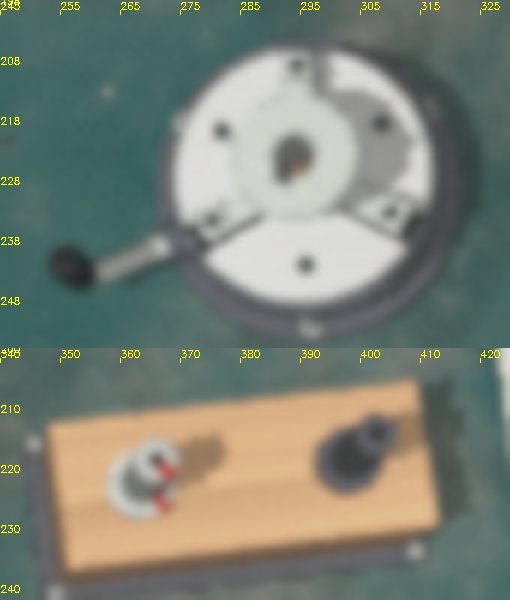

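Run:
```python
from h import *
def sh(l,n,uv,z): print(l,n,back(n,uv,z)[:2].round(1))
sh('pulley','side',(308.2,187.8),88);sh('pulley','top',(294.5,224.3),88);sh('bore','side',(307.8,187.5),88);sh('bore','top',(293.8,224.2),88)
sh('notch','side',(303.8,185.5),88);sh('notch','top',(292,227.2),88)
sh('grip','side',(302.8,158.5),75);sh('grip','top',(257,242.7),60)
sh('body','side',(308,200.5),46);sh('body','top',(297,227),46)
sh('flangefront','side',(308,237),0)
sh('key top','side',(284.3,242.5),120);sh('key top','top',(366.3,218.7),120)
sh('key collar','side',(285.8,258.3),68);sh('key collar','top',(363.3,222.8),68)
sh('stripe top','side',(281,243),120);sh('stripe top','top',(368,220.3),120)
sh('stripe collar','side',(280,261.5),65);sh('stripe collar','top',(367,226),65)
sh('plain top','side',(273.7,282.3),120);sh('plain top','top',(402.5,214.5),120)
for a,b in zip([(570,53),(742,78),(650,505),(458,473)],[(48,425),(417,380),(438,525),(65,570)]):
  sh('rackcorner','side',(250+(a[0]-420)/6,235+a[1]/6),62);sh('rackcorner','top',(340+b[0]/6,200+(b[1]-348)/6),62)
```

```text
pulley side [504.5 -82. ]
pulley top [497.7 -83.7]
bore side [503.5 -81.4]
bore top [498.  -82.2]
notch side [494.6 -77.8]
notch top [491.7 -77.7]
grip side [473.5   7.6]
grip top [467.8   6.2]
body side [503.4 -81. ]
body top [498.  -86.6]
flangefront side [ 515.4 -139.8]
key top side [ 495.7 -238.1]
key top top [ 490.6 -240.1]
key collar side [ 495.7 -238.2]
key collar top [ 490.6 -239.1]
stripe top side [ 490.3 -240.3]
stripe top top [ 486.8 -243.4]
stripe collar side [ 486.4 -245.1]
stripe collar top [ 483.  -247.1]
plain top side [ 497.3 -316.1]
plain top top [ 492.8 -318.7]
rackcorner side [ 467.1 -208.1]
rackcorner top [ 517.9 -207.3]
rackcorner side [ 521.9 -206.4]
rackcorner top [ 522.8 -350.9]
rackcorner side [ 526.7 -348.3]
rackcorner top [ 466.  -351.2]
rackcorner side [ 471.8 -350. ]
rackcorner top [ 461.5 -207.9]
```

>>> {"method": "arm_command", "body": {"targets": [[[0.028,0.0575,-0.008,0,0,0.15,0],[0.028,0.0575,-0.008,0,0,0.15,0],[0.028,0.0575,-0.008,0,0,0.15,0],[0.028,0.0575,-0.008,0,0,0.15,0],[0.028,0.0575,-0.008,0,0,0.15,0],[0.028,0.0575,-0.008,0,0,0.15,0],[0.028,0.0575,-0.008,0,0,0.15,0],[0.028,0.0575,-0.008,0,0,0.15,0],[0.028,0.0575,-0.008,0,0,0.15,0],[0.028,0.0575,-0.008,0,0,0.15,0]]], "force": 60}}

```text
time: 1.35
tool_pos: [461.2, -9.8, 153.4]
tcp_rot: [180.0, 0.0, 104.6]
ft_force: [1.2, -1.5, 0.5]
finger_gap: 42.6
grip_force: 0.0
```

>>> {"method": "arm_command", "body": {"targets": [[[0.001,0.001,-0.02,0,0,0,0],[0,0,-0.03,0,0,0,0],[0,0,-0.01,0,0,0,0],[0,0,0,0,0,0,0],[0,0,0,0,0,0,0]]]}}

```text
time: 1.98
tool_pos: [462.5, -11.2, 94.9]
tcp_rot: [179.9, 0.0, 104.3]
ft_force: [-0.2, -0.7, -0.0]
finger_gap: 42.8
grip_force: 0.0
```

Run:
```python
from h import *
print(tcp())
cv2.imwrite('pics/m2.png',np.vstack([crop('side',270,120,80,60,7,None),crop('top',235,205,80,60,7,None)])[:, :][:840]); 
i=cv2.imread('pics/m2.png'); cv2.imwrite('pics/m2.png',np.hstack([i[:420],i[420:]])[:, ::1]) 
i=cv2.imread('pics/m2.png'); cv2.imwrite('pics/m2.png',cv2.resize(i,(800,300),interpolation=cv2.INTER_AREA)); print(i.shape)
```

```text
(1.975, array([462.5, -11.2,  94.9]), array([1.7991e+02, 4.0000e-02, 1.0429e+02]), array([-0.2, -0.7, -0. ]), 42.8, array([ -7.7,  -7.9, 115.2,  -0. ,  72.5, -22. ]))
(420, 1120, 3)
```

View pics/m2.png

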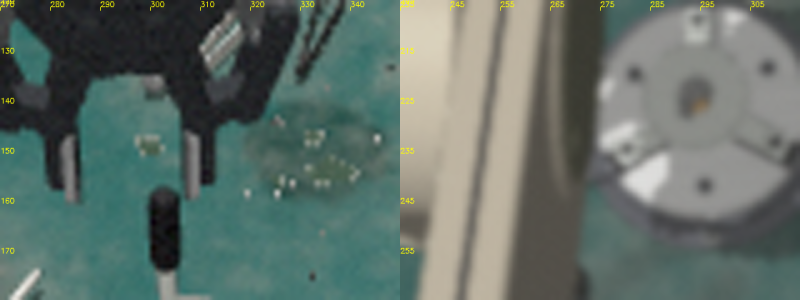

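The side picture shows the two finger tips at about (284.5,159.5) and (308,159.5). The lever grip's top is below them at (302.8,158.5). The arm hides the lever in the top view.

Run:
```python
from h import *
for z in(95,98,101):
  print(z,proj('side',[462.5,-11.2,z]).round(1),back('side',(296.6,160),z).round(1))
print(back('side',(302.8,158.5),75),proj('side',[[471,7,75]]))
```

```text
95 [[295.6 157.4]] [466.3 -18.1  95. ]
98 [[295.5 156.4]] [467. -21.  98.]
101 [[295.5 155.4]] [467.8 -23.8 101. ]
[473.47200643   7.6154193   75.        ] [[301.61824807 158.53811157]]
```

>>> {"method": "arm_command", "body": {"targets": [[[0.003,0.009,0,0,0,0,0],[0.003,0.009,0,0,0,0,0],[0,0,-0.02,0,0,0,0],[0,0,-0.02,0,0,0,0],[0,0,-0.014,0,0,0,0],[0,0,0,0,0,0,0],[0,0,0,0,0,0,0]]]}}

```text
time: 2.95
tool_pos: [468.3, 7.3, 40.4]
tcp_rot: [180.0, 0.0, 104.3]
ft_force: [-0.1, -0.0, 0.1]
finger_gap: 43.0
grip_force: 0.0
```

>>> {"method": "arm_command", "body": {"targets": [[[0,0,0,0,0,0,-1],[0,0,0,0,0,0,-1],[0,0,0,0,0,0,-1],[0,0,0,0,0,0,-1],[0,0,0,0,0,0,-1]]], "force": 60}}

```text
time: 3.58
tool_pos: [468.9, 7.2, 40.8]
tcp_rot: [179.9, 0.0, 104.3]
ft_force: [0.8, 1.0, 6.6]
finger_gap: 12.4
grip_force: 58.4
```

>>> {"method": "arm_command", "body": {"targets": [[[0.008,0.0023,0,0,0,-0.087,-1],[0.0081,0.0016,0,0,0,-0.087,-1],[0.0082,0.0009,0,0,0,-0.087,-1],[0.0083,0.0001,0,0,0,-0.087,-1],[0.0083,-0.0006,0,0,0,-0.087,-1],[0.0082,-0.0013,0,0,0,-0.087,-1],[0,0,0,0,0,0,-1],[0,0,0,0,0,0,-1]]]}}

```text
time: 4.58
tool_pos: [518.3, 11.5, 40.9]
tcp_rot: [179.9, -0.2, 74.4]
ft_force: [2.8, 8.0, 5.2]
finger_gap: 12.4
grip_force: 58.9
```

>>> {"method": "arm_command", "body": {"targets": [[[0.008,-0.001,0,0,0,-0.087,-1],[0.0078,-0.0025,0,0,0,-0.087,-1],[0.0076,-0.0032,0,0,0,-0.087,-1],[0,0,0,0,0,0,-1],[0,0,0,0,0,0,-1]]]}}

```text
time: 5.2
tool_pos: [540.9, 4.4, 40.8]
tcp_rot: [180.0, -0.1, 59.5]
ft_force: [-1.4, 5.4, 8.7]
finger_gap: 12.6
grip_force: 59.4
```

>>> {"method": "arm_command", "body": {"targets": [[[0.0052,-0.0025,0,0,0,-0.061,-1],[0.005,-0.0029,0,0,0,-0.061,-1],[0.0049,-0.0032,0,0,0,-0.061,-1],[0.0046,-0.0035,0,0,0,-0.061,-1],[0,0,0,0,0,0,-1],[0,0,0,0,0,0,-1]]], "force": 80}}

```text
time: 5.95
tool_pos: [559.2, -6.6, 40.8]
tcp_rot: [-179.8, -0.0, 45.5]
ft_force: [-9.4, 10.5, 14.9]
finger_gap: 12.1
grip_force: 78.2
```

>>> {"method": "arm_command", "body": {"targets": [[[0,0,0,0,0,0,0],[0,0,0,0,0,0,0],[0,0,0,0,0,0,0],[0,0,0.03,0,0,0,0],[0,0,0.05,0,0,0,0],[0,0,0.05,0,0,0,0],[-0.013,-0.046,0,0,0,0,0],[-0.013,-0.046,0,0,0,0,0],[-0.013,-0.046,0,0,0,0,0],[-0.013,-0.046,0,0,0,0,0]]]}}

```text
time: 7.2
tool_pos: [507.0, -193.9, 169.5]
tcp_rot: [-180.0, 0.0, 45.5]
ft_force: [1.4, 0.3, -0.3]
finger_gap: 42.8
grip_force: 0.0
```

>>> {"method": "arm_command", "body": {"targets": [[[-0.013,-0.046,0,0,0,0,0],[0,0,0,0,0,0,0],[0,0,0,0,0,0,0]]]}}

```text
time: 7.58
tool_pos: [494.6, -238.3, 169.3]
tcp_rot: [-179.9, -0.0, 45.4]
ft_force: [-0.1, 0.5, -0.0]
finger_gap: 42.6
grip_force: 0.0
```

Run:
```python
from h import *
print(tcp())
a=crop('side',265,140,75,100,8,None);b=crop('top',240,195,85,65,8,None)
cv2.imwrite('pics/m3.png',np.hstack([a[:520],b])); 
i=cv2.imread('pics/m3.png'); cv2.imwrite('pics/m3.png',cv2.resize(i,(800,325),interpolation=cv2.INTER_AREA)); print(i.shape)
```

```text
(7.575, array([ 494.6, -238.3,  169.3]), array([-1.7994e+02, -1.0000e-02,  4.5430e+01]), array([-0.1,  0.5, -0. ]), 42.6, array([-31.1,   1.8,  97.8,   0. ,  80.5,  13.5]))
(520, 1280, 3)
```

View pics/m3.png

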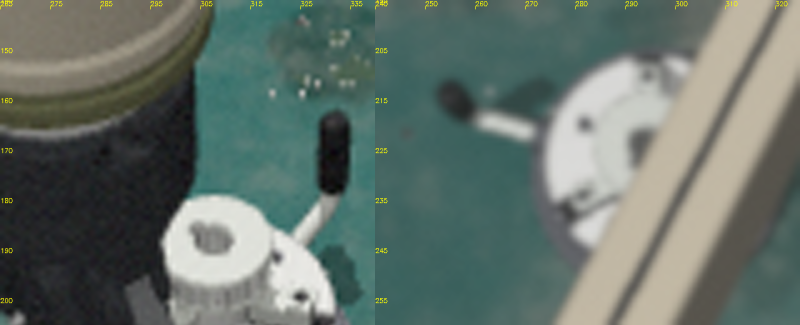

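Side view: the lever has swung to (332,168). The pulley bore is at (307.8,187.6) and the keyway notch at (304.6,185.6). I'll fit the keyway bearing to the image, and the stripe bearing too.

Run:
```python
from h import *
im=cv2.cvtColor(viewer.snapshot('side'),cv2.COLOR_RGB2GRAY).astype(float)
im0=cv2.imread('pics/side0.png',0).astype(float)
t0=cv2.imread('pics/top0.png',0).astype(float)
def shape(g,a):
    t=np.linspace(0,2*np.pi,60); r=np.full_like(t,7.75+g)
    x,y=r*np.cos(t),r*np.sin(t); k=np.array([[0,-3.5-g],[11.2+g,-3.5-g],[11.2+g,3.5+g],[0,3.5+g]])
    c,s=np.cos(a),np.sin(a); M=np.array([[c,s],[-s,c]])
    return np.c_[x,y]@M,k@M
K=8
def fit(n,im,x0,y0,cen):
    c=cv2.resize(im[y0:y0+30,x0:x0+30],None,fx=K,fy=K,interpolation=cv2.INTER_CUBIC)
    def mask(g,a,o):
        m=np.zeros(c.shape,np.uint8)
        for P in shape(g,a):
            uv=proj(n,np.c_[P+o,np.full(len(P),88)]); q=((uv-[x0,y0]+.5)*K).round().astype(int); cv2.fillPoly(m,[q],1)
        return m>0
    res=[]
    for deg in range(0,360,10):
        for dx in np.arange(-3,3.1,1.):
            for dy in np.arange(-3,3.1,1.):
                o=np.array(cen)+[dx,dy]; a=np.radians(deg); m=mask(0,a,o); M=mask(3,a,o)&~m
                res.append((c[M].mean()-c[m].mean(),deg,*o))
    res.sort(reverse=True); print(n,np.round(res[:1],1)); b={}
    for r in res: b.setdefault(r[1],r[0])
    print({d:round(v) for d,v in b.items() if v>res[0][0]-12})
fit('side',im0,293,173,(503.5,-81.5)); fit('side',im,293,173,(503.5,-81.5)); fit('top',t0,280,210,(498,-82.5))
# red stripe bearings
for n,cen,bx in(('side',(495.7,-238.2),(270,238,300,270)),('top',(490.6,-239.6),(355,210,378,232))):
    I=cv2.imread(f'pics/{n}0.png').astype(float); sub=I[bx[1]:bx[3],bx[0]:bx[2]]; w=np.clip(sub[...,2]-np.maximum(sub[...,1],sub[...,0]*1.0)-70,0,None)
    ys,xs=np.nonzero(w); print(n,[(x+bx[0],y+bx[1],int(w[y,x])) for x,y in zip(xs,ys)])
    for b in range(-170,-99,10):
        d=np.array([np.cos(np.radians(b)),np.sin(np.radians(b))]); c=np.array(cen)
        print(b,proj(n,[[*(c+13*d),62],[*(c+13*d),68],[*(c+8*d),68],[*(c+8*d),120]]).round(1).tolist())
```

```text
Traceback (most recent call last):
  File "h.py", line 8, in proj
    f,cx,cy,c,A=cam(n); q=(np.atleast_2d(p)-c)@A
                ~~~^^^
  File "h.py", line 5, in cam
    m=viewer.camera_model(n); f=200/np.tan(np.radians(m['vertical_fov']/2))
ValueError: time passes only in moves, steps and waits
```

```bash
sed -i 's/^def cam/from functools import lru_cache\n@lru_cache\ndef cam/' h.py
cat > fit.py <<'E'
from h import *
im=cv2.cvtColor(viewer.snapshot('side'),cv2.COLOR_RGB2GRAY).astype(float)
im0=cv2.imread('pics/side0.png',0).astype(float)
t0=cv2.imread('pics/top0.png',0).astype(float)
def shape(g,a):
    t=np.linspace(0,2*np.pi,60); r=np.full_like(t,7.75+g)
    x,y=r*np.cos(t),r*np.sin(t); k=np.array([[0,-3.5-g],[11.2+g,-3.5-g],[11.2+g,3.5+g],[0,3.5+g]])
    c,s=np.cos(a),np.sin(a); M=np.array([[c,s],[-s,c]])
    return np.c_[x,y]@M,k@M
K=8
def fit(n,im,x0,y0,cen):
    c=cv2.resize(im[y0:y0+30,x0:x0+30],None,fx=K,fy=K,interpolation=cv2.INTER_CUBIC)
    def mask(g,a,o):
        m=np.zeros(c.shape,np.uint8)
        for P in shape(g,a):
            uv=proj(n,np.c_[P+o,np.full(len(P),88)]); q=((uv-[x0,y0]+.5)*K).round().astype(int); cv2.fillPoly(m,[q],1)
        return m>0
    res=[]
    for deg in range(0,360,10):
        for dx in np.arange(-3,3.1,1.):
            for dy in np.arange(-3,3.1,1.):
                o=np.array(cen)+[dx,dy]; a=np.radians(deg); m=mask(0,a,o); M=mask(3,a,o)&~m
                res.append((c[M].mean()-c[m].mean(),deg,*o))
    res.sort(reverse=True); print(n,np.round(res[:1],1)); b={}
    for r in res: b.setdefault(r[1],r[0])
    print({d:round(v) for d,v in b.items() if v>res[0][0]-12})
fit('side',im0,293,173,(503.5,-81.5)); fit('side',im,293,173,(503.5,-81.5)); fit('top',t0,280,210,(498,-82.5))
for n,cen,bx in(('side',(495.7,-238.2),(270,238,300,270)),('top',(490.6,-239.6),(355,210,378,232))):
    I=cv2.imread(f'pics/{n}0.png').astype(float); sub=I[bx[1]:bx[3],bx[0]:bx[2]]; w=np.clip(sub[...,2]-np.maximum(sub[...,1],sub[...,0])-70,0,None)
    ys,xs=np.nonzero(w); print(n,[(int(x+bx[0]),int(y+bx[1]),int(w[y,x])) for x,y in zip(xs,ys)])
    for b in range(-170,-99,10):
        d=np.array([np.cos(np.radians(b)),np.sin(np.radians(b))]); c=np.array(cen)
        print(b,proj(n,[[*(c+13*d),62],[*(c+13*d),68],[*(c+8*d),68],[*(c+8*d),120]]).round(1).tolist())
E
python3 fit.py
```

```text
side [[ 68.9 150.  502.5 -81.5]]
{150: 69, 140: 68, 160: 67, 130: 64, 170: 64, 120: 61, 350: 61, 340: 60, 180: 60, 330: 60, 0: 60, 110: 60, 80: 59, 320: 59, 190: 59, 290: 59, 310: 59, 10: 59, 100: 59, 90: 59, 270: 59, 260: 59, 300: 58, 50: 58, 40: 58, 280: 58, 200: 58, 20: 58, 220: 58, 210: 58, 250: 58, 30: 58, 70: 58, 60: 58, 240: 58, 230: 58}
side [[ 71.8 150.  502.5 -81.5]]
{150: 72, 160: 71, 140: 70, 170: 68, 130: 66, 180: 65, 120: 64, 90: 64, 80: 64, 310: 64, 110: 63, 330: 63, 100: 63, 300: 63, 320: 63, 340: 63, 350: 62, 190: 62, 70: 62, 0: 62, 50: 61, 60: 61, 10: 61, 40: 61, 200: 61, 20: 61, 240: 61, 290: 61, 280: 61, 30: 61, 210: 61, 270: 61, 250: 60, 260: 60, 230: 60, 220: 60}
top [[ 66.4 150.  500.  -81.5]]
{150: 66, 140: 66, 160: 65, 130: 64, 170: 64, 350: 62, 340: 62, 330: 62, 120: 62, 0: 62, 320: 61, 300: 61, 310: 61, 180: 61, 290: 61, 10: 61, 280: 60, 20: 60, 30: 60, 110: 60, 250: 60, 270: 60, 40: 59, 260: 59, 50: 59, 240: 59, 230: 59, 190: 59, 220: 59, 70: 59, 60: 59, 100: 59, 90: 58, 210: 58, 80: 58, 200: 58}
side [(279, 243, 7), (280, 243, 40), (281, 243, 79), (282, 2
[... 683 characters left out ...]
], [283.4, 261.5], [281.7, 245.9]]
-100 [[283.1, 265.8], [282.9, 264.1], [284.0, 261.8], [282.4, 246.2]]
top [(367, 220, 10), (368, 220, 6)]
-170 [[364.8, 228.6], [365.1, 228.2], [364.5, 226.1], [367.1, 222.3]]
-160 [[365.8, 228.3], [366.1, 227.9], [365.1, 225.9], [367.7, 222.0]]
-150 [[366.6, 227.8], [366.9, 227.4], [365.6, 225.6], [368.3, 221.7]]
-140 [[367.4, 227.2], [367.7, 226.8], [366.1, 225.2], [368.8, 221.3]]
-130 [[368.0, 226.4], [368.3, 226.0], [366.4, 224.8], [369.2, 220.8]]
-120 [[368.4, 225.6], [368.8, 225.2], [366.7, 224.2], [369.5, 220.3]]
-110 [[368.8, 224.7], [369.1, 224.2], [366.9, 223.7], [369.7, 219.7]]
-100 [[368.9, 223.7], [369.2, 223.3], [367.0, 223.1], [369.8, 219.0]]
```

>>> {"method": "arm_command", "body": {"targets": [[[-0.001,0,-0.03,0,0,0,0],[0,0,-0.03,0,0,0,0],[0,0,-0.029,0,0,0,0],[0,0,0,0,0,0,0],[0,0,0,0,0,0,-1],[0,0,0,0,0,0,-1],[0,0,0,0,0,0,-1],[0,0,0,0,0,0,-1]]], "force": 20}}

```text
time: 8.78
tool_pos: [495.0, -239.0, 82.3]
tcp_rot: [179.9, -0.1, 45.5]
ft_force: [0.6, 1.0, 7.2]
finger_gap: 15.2
grip_force: 24.5
```

>>> {"method": "arm_command", "body": {"targets": [[[0,0,0,0,0,0,0],[0,0,0,0,0,0,0],[0,0,0,0,0,0.175,0],[0,0,0,0,0,0.175,0],[0,0,0,0,0,0.175,0],[0,0,0,0,0,0.175,0],[0,0,0,0,0,0.175,0],[0,0,0,0,0,0.175,0],[0,0,0,0,0,0.175,0],[0,0,0,0,0,0.175,0]]]}}

```text
time: 10.02
tool_pos: [493.7, -238.6, 80.4]
tcp_rot: [-180.0, -0.0, 126.0]
ft_force: [0.0, -0.6, -0.2]
finger_gap: 42.7
grip_force: 0.0
```

>>> {"method": "arm_command", "body": {"targets": [[[0,0,0,0,0,0.17,0],[0,0,0,0,0,0,-1],[0,0,0,0,0,0,-1],[0,0,0,0,0,0,-1],[0,0,0,0,0,0,-1],[0,0,0,0,0,0,-1]]], "force": 80}}

```text
time: 10.78
tool_pos: [494.0, -238.6, 80.8]
tcp_rot: [180.0, 0.0, 135.4]
ft_force: [0.6, 0.8, 0.9]
finger_gap: 14.1
grip_force: 77.9
```

>>> {"method": "arm_command", "body": {"targets": [[[0,0,0.015,0,0,0,-1],[0,0,0.025,0,0,0,-1],[0,0,0.03,0,0,0,-1],[0,0,0.025,0,0,0,-1],[0,0.01,0,0,0,-0.1,-1],[0.001,0.03,0,0,0,-0.17,-1],[0.002,0.04,0,0,0,-0.17,-1],[0.002,0.04,0,0,0,-0.17,-1],[0.002,0.0265,0,0,0,-0.17,-1],[0.0005,0.01,0,0,0,-0.17,-1]]]}}

```text
time: 12.02
tool_pos: [501.5, -80.6, 176.7]
tcp_rot: [180.0, -0.0, 80.8]
ft_force: [0.2, -1.7, -1.8]
finger_gap: 14.5
grip_force: 77.9
```

>>> {"method": "arm_command", "body": {"targets": [[[0,0,0,0,0,-0.17,-1],[0,0,0,0,0,-0.014,-1],[0,0,0,0,0,0,-1]]]}}

```text
time: 12.4
tool_pos: [501.5, -82.3, 176.2]
tcp_rot: [180.0, 0.0, 70.6]
ft_force: [0.3, 0.2, -1.3]
finger_gap: 14.0
grip_force: 77.9
```

Run:
```python
from h import *
print(tcp())
a=crop('side',275,135,75,90,6,None);b=crop('top',250,190,85,70,4,None)
b=np.pad(b,((0,a.shape[0]-b.shape[0]),(0,0),(0,0)))
cv2.imwrite('pics/m4.png',np.hstack([a,b]));
```

```text
(12.4, array([501.5, -82.3, 176.2]), array([179.98,   0.  ,  70.64]), array([ 0.3,  0.2, -1.3]), 14.0, array([-15.1,  -5. , 103.7,  -0. ,  81.3,   4.3]))
```

View pics/m4.png

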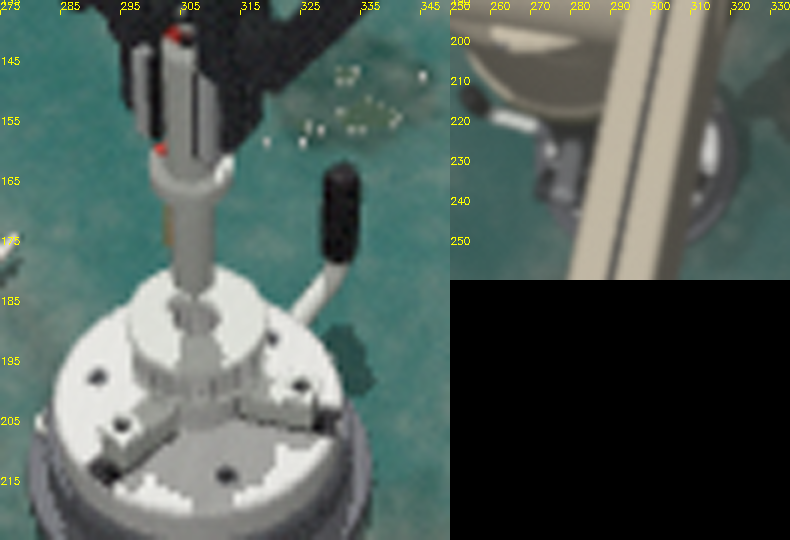

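The picture shows the shaft upright in the fingers over the bore. The key, at about (303,172), faces the keyway on the left-far side, so I'll lower it.

>>> {"method": "arm_command", "body": {"targets": [[[0,0.0003,-0.006,0,0,0,-1],[0,0,-0.006,0,0,0,-1],[0,0,-0.004,0,0,0,-1],[0,0,-0.003,0,0,0,-1],[0,0,-0.003,0,0,0,-1],[0,0,-0.002,0,0,0,-1],[0,0,0,0,0,0,-1]]]}}

```text
time: 13.38
tool_pos: [501.5, -81.5, 151.5]
tcp_rot: [-180.0, -0.0, 70.5]
ft_force: [0.8, 2.3, -3.1]
finger_gap: 14.2
grip_force: 77.9
```

>>> {"method": "arm_command", "body": {"targets": [[[0,0.0005,-0.003,0,0,0,-1],[0,0,-0.003,0,0,0,-1],[0,0,-0.003,0,0,0,-1],[0,0,-0.002,0,0,0,-1],[0,0,0,0,0,0,-1]]]}}

```text
time: 14.0
tool_pos: [501.4, -81.3, 140.4]
tcp_rot: [-180.0, -0.0, 70.5]
ft_force: [1.6, 2.6, -3.0]
finger_gap: 14.0
grip_force: 77.9
```

>>> {"method": "arm_command", "body": {"targets": [[[0.0002,0.0004,-0.003,0,0,0,-1],[0,0,-0.003,0,0,0,-1],[0,0,-0.003,0,0,0,-1],[0,0,0,0,0,0,-1]]]}}

```text
time: 14.5
tool_pos: [501.4, -80.9, 131.3]
tcp_rot: [-180.0, 0.0, 70.5]
ft_force: [1.0, 2.4, -2.4]
finger_gap: 14.5
grip_force: 77.9
```

>>> {"method": "arm_command", "body": {"targets": [[[0,0.0003,-0.004,0,0,0,-1],[0,0,-0.004,0,0,0,-1],[0,0,-0.004,0,0,0,-1],[0,0,-0.003,0,0,0,-1],[0,0,0,0,0,0,-1]]], "force": 120}}

```text
time: 15.12
tool_pos: [501.3, -80.6, 116.3]
tcp_rot: [-180.0, 0.0, 70.5]
ft_force: [0.8, 0.7, -2.4]
finger_gap: 13.4
grip_force: 117.0
```

>>> {"method": "arm_command", "body": {"targets": [[[0,0,-0.003,0,0,0,-1],[0,0,-0.003,0,0,0,-1],[0,0,0,0,0,0,-1]]]}}

```text
time: 15.5
tool_pos: [501.9, -80.8, 111.1]
tcp_rot: [180.0, 0.0, 70.5]
ft_force: [0.2, 1.4, 3.7]
finger_gap: 13.5
grip_force: 117.0
```

>>> {"method": "arm_command", "body": {"targets": [[[0,0,-0.002,0,0,0,-1],[0,0,-0.002,0,0,0,-1],[0,0,0,0,0,0,-1],[0,0,0,0,0,0,-1]]]}}

```text
time: 16.0
tool_pos: [502.0, -80.8, 107.6]
tcp_rot: [179.9, 0.0, 70.5]
ft_force: [-3.0, 1.5, 8.1]
finger_gap: 13.2
grip_force: 117.1
```

>>> {"method": "arm_command", "body": {"targets": [[[0,0,-0.001,0,0,0,-1],[0,0,0,0,0,0,-1],[0,0,0,0,0,0,-1]]]}}

```text
time: 16.38
tool_pos: [502.1, -80.8, 106.8]
tcp_rot: [179.9, 0.0, 70.5]
ft_force: [-2.0, 1.3, 8.5]
finger_gap: 13.4
grip_force: 117.6
```

>>> {"method": "arm_command", "body": {"targets": [[[0,0,-0.001,0,0,0,-1],[0,0,0,0,0,0,-1],[0,0,0,0,0,0,-1]]]}}

```text
time: 16.75
tool_pos: [502.3, -80.8, 106.7]
tcp_rot: [179.9, 0.0, 70.5]
ft_force: [-5.6, 1.8, 15.6]
finger_gap: 13.9
grip_force: 118.5
```

>>> {"method": "arm_command", "body": {"targets": [[[0,0,-0.001,0,0,0,-1],[0,0,0,0,0,0,-1],[0,0,0,0,0,0,-1],[0,0,0,0,0,0,-1],[0,0,0,0,0,0,-1]]]}}

```text
time: 17.38
tool_pos: [502.5, -80.9, 106.7]
tcp_rot: [179.9, -0.0, 70.5]
ft_force: [-9.3, 2.9, 24.1]
finger_gap: 13.4
grip_force: 119.4
```

Run:
```python
from h import *
print(tcp())
cv2.imwrite('pics/m5.png',crop('side',265,140,80,100,6,None))
```

```text
(17.375, array([502.5, -80.9, 106.7]), array([179.89,  -0.  ,  70.47]), array([-9.3,  2.9, 24.1]), 13.4, array([-14.9,  -1.2, 107.6,  -0. ,  73.5,   4.6]))
```

View pics/m5.png

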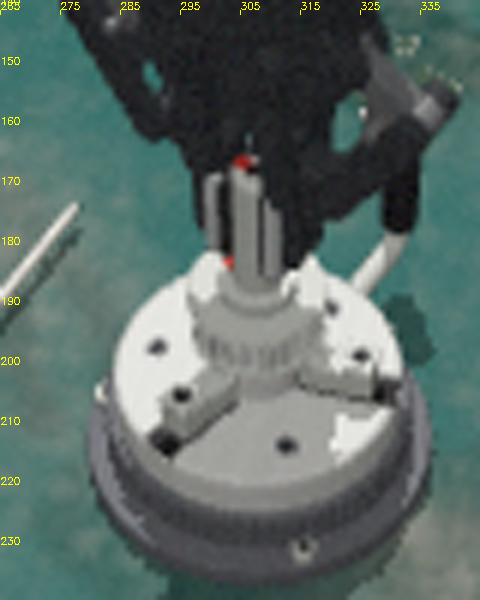

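The picture shows the collar (about (307,188)) sitting on the pulley face with no gap. The jaws are on the boss and the lever is still where I left it, at about (332,172). TCP z stayed at 106.7 while the push rose to 24 N, so the shaft is home.

```bash
python3 -c "
from bench import job
print(job.hand_in())"
```

```text
the job is handed in; nothing more can be done
None
```

The job is handed in: I turned the chuck lever about 1.0 rad clockwise, then keyed the shaft into the pulley with its collar home, and the arm is still gripping it and pressing down with about 24 N; the judge returned no verdict.

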